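Tap a stuck tart tin loose on the jar

ROBOT

A 6-joint arm with a two-finger parallel gripper is mounted at the origin on the work surface. World frame = base frame: x ahead of the robot, y to its left, z up, the work surface at z = 0. Lengths are in m, angles in rad, forces in N, time in s.
With the tool pointing down it reaches from about 0.25 to 0.85 m from the base axis. Payload 12.5 kg.
Tool frame: the origin (TCP) lies on the mounting face of the last link; the fingertips stand 186 mm ahead of it and the grasp point (between the pads) lies 167 mm ahead of it; x points along the fingers, y is the direction in which the jaws open and shut, and the axes are right-handed (so a half turn about x gives the same grasp; the last joint's range is limited). The gripper opens to 93 mm and grips with 3 to 60 N. Pads are 15 mm wide; open, the fingers measure 128 mm over their backs; the gripper's body (75 mm by 188 mm) begins 65 mm behind the grasp point.
Start: joints at [-1.256, 0.351, 1.652, -0, 1.139, -0.085], TCP at [0.214, -0.507, 0.405] pointing down, gripper open.
Joint ranges: [-2.75, 2.75], [-0.79, 2.1], [0.01, 2.65], [-1.57, 4.71], [0.07, 3.14], [-2.87, 2.87]. Speed limits (rad/s): [2.22, 2.22, 2.79, 3.14, 3.14, 3.14].

INTERFACE

Orientations are given as [roll, pitch, yaw] about the fixed x, y, z axes, in that order (R = Rz(yaw) Ry(pitch) Rx(roll)).
In Python, from rig import r gives the robot as it stands. The module is installed in compiled form; this text tells all that it offers.
- The arm moves only by the tool move_arm, never from a script. Its argument "increments" is a list that holds one entry, the list of rows, each a list of 7 numbers: the shift along the tool's x, y, z in mm, then the turn, a rotation vector about the tool's x, y, z in rad, then the opening, from 0 (shut) to 1 (fully open). In form: [[[x, y, z, wx, wy, wz, claw], ...]]. A call has 1 to 8 rows; each row shifts and turns the pose as measured when the row begins, along the tool's axes as they then stand; what a row does not reach is not made up. A row lasts 1/8 s, in which the tool goes at most 62.5 mm and 10.7 degrees, less where a joint would pass 70% of its speed; a pose out of reach is approached as far as the arm can. A call with a gripper value outside its range is refused whole. The fingers move at their own pace and stop on an object; "grip_force" is the grip in N (left out, the last holds). Time passes only in rows, so rows that do not move let the fingers close. It gives the time, the measured TCP pose, the force and the opening at its end, in the units of the state.
- r.read_state(): the state, without advancing time (a new reading comes with each control period).
- r.camera(name): name is "scene" or "top" or "wrist"; returns a dict with "pixels" (480x640x3 uint8, red, green, blue), "intrinsics" (3x3 intrinsics, pixels), "T" (4x4, takes a point from camera to world coordinates). Camera axes: x right, y down, z forward; pixel columns grow to the right and rows downward; lengths in m; the calibration is good to about 2 mm. A picture is of the moment at which its call begins. There is no depth.
- r.job_done(): hands the job in, once; it reports no verdict.
Trained networks look in the newest picture that a camera, given by its name, has taken for a name from the list of things; names that differ only in an ending like _2 or _b are one class to them, and where a whole thing is asked for, a point or a joint stands for the part that bears it (a point fixed in the world has none). Each returns a list of dicts, best first, with "p" (0 to 1); they miss things now and then, are a little off and sometimes report something else, mostly with a low value. They report only what shows in the picture. A call takes as long as a camera call. They do not tell look-alikes from the thing itself.
- r.trace(camera, thing): "region" (480x640 bool, what is visible of it) and "box" ([centre column, centre row, width, height] in pixels, round what is visible of it).
The state is a dict: "time": time; "joint_pos": joint angles; "dq": joint speeds; "joint_torque": joint torques, N m; "position": TCP position; "tcp_rot": TCP orientation; "ft_force": force on the tool from outside, world axes, zero at the start; "ft_torque": the same for the moment, N m; "finger_gap": opening from 0.0 (shut) to 1.0 (fully open).
Only numpy, scipy, OpenCV 4.12 (cv2) and the standard library are available. Lean on these libraries where they do the work, as an engineer would, in place of code of your own. Each camera call takes 0.05 s, during which the arm holds its last target.

TASK

The ring of the tart tin is stuck on its base, on top of the jar. Pick up the small mallet and tap the ring down with light taps on its two ears, alternating sides so that it never gets badly crooked, until it has come off the base and both sides rest firmly on the jar's shoulder; feel for that, and never hit or press hard. Then stand the mallet upright back on its green pad, let go of it, and leave everything else where it is.

Things in the scene. Friction and masses are not known exactly. Their poses are not given: they have to be found in the camera images.
- mallet_grip (a point): Upright pounder-type mallet, 140 to 240 g, standing on its head on the green pad. Point: mid-handle, where to grip firmly (40 N or more); z up the handle. Handle: square bar 24 x 24 mm, sides along x and y, from 40 mm below to 45 mm above the point. Round head 44 mm across, 40 to 70 mm below; its flat striking face, 70 mm below, is soft rubber (5 N per mm).
- pad: Round green rubber pad fixed to the table, 100 mm across, 4 mm thick; origin at the centre of its underside on the table (z = 0). The mallet starts on it and belongs on it.
- cradle: Fixed square pine cradle, 150 x 150 mm, 40 mm tall, origin at the centre of its underside on the table. A clear jar is fixed in it and the tin sits on the jar's lid. The height of the jar and of its glass shoulder, on which the ring ends, varies by 10 mm and is not measured: it must be felt.
- tin_top (a point): Steel ring of a loose-bottom tart tin, 106 mm across, 25 mm tall, stuck on its base disc over the jar; point: centre of its top edge, 115 to 135 mm up. y runs from ear_b to ear_a, z up its axis. It only slides down and rocks about x; may start crooked by up to 0.08 rad. Jams if cocked over 0.13 rad; over 25 N dents it. Touch it with the mallet's face only.
- ear_a (a point): Flat steel ear on the ring's +y side: centre of its top, level with the ring's top edge, 75 mm out from the axis. Top 36 mm (x) by 44 mm (y), 4 mm thick. Tapped or pressed, the ear sinks at 7 to 9 N while the far side stays put as a pivot (friction lines lie 51.5 mm either side of the axis): 7 mm of ear travel turns the ring 0.055 rad. It stays where it is left.
- ear_b (a point): The same ear on the ring's -y side. Each side has 16 to 24 mm (at its friction line) to go, different on the two sides, before it rests on the jar's shoulder; there it stops dead and no longer sinks at 11 to 14 N. That is how to tell that a side is home; both must be. Tapping one side down does not lift the other.
- blender: white plastic blender base, 148 mm wide, 125 mm tall, on the low pine shelf; origin at the centre of its underside. Leave alone.
- spare_jar: empty clear jar with a screw-top metal lid, 72 mm wide, 100 mm tall, on the low pine shelf; origin at the centre of its underside. Leave alone.
- mug: blue ceramic mug, 80 mm wide, 92 mm tall, standing in front of the low pine shelf; origin at the centre of its underside. Leave alone.
- strainer: steel strainer, bowl 100 mm wide and 45 mm tall with a 80 mm handle, on the low pine shelf; origin at the centre of its underside. Leave alone.
- funnel: yellow plastic funnel, standing mouth down, 92 mm wide, 100 mm tall, on the table on the robot's side; origin at the centre of its underside. Leave alone.
Not all that is in view belongs to the job. What is meant by the part that bears mallet_grip is not pink, and is the larger of those in its own colour.

How it is judged:
By the outcome, as a careful person would: the job done as asked, in the order asked, and still so for the second after the job is handed in, with the robot touching nothing.
It also fails if it takes over 64 s, if anything falls off the work surface, if the arm or the gripper's body presses on something with over 40 N, if the wrist force passes 120 N, or if a joint passes its speed limit or range.

## Working session

There is one attempt and no reset: what is moved stays moved. The work goes in short steps, Python scripts to look and compute and a tool call to move; the robot and the scene stay as the last step left them, time stands still between calls to the robot, and variables do not carry over. Pictures are saved under pics/ and viewed, and the job is handed in when it is done.

Besides the shell and the picture viewer there is one more tool, called after "Request:" in YAML: its name, and indented under it one key for each argument. move_arm: Moves the arm, as the interface text tells. Its arguments: {"type":"object","properties":{"increments":{"type":"array"},"grip_force":{"type":"number"}},"required":["increments"]}

```bash
mkdir -p pics; cat > h.py <<'E'
from rig import r
import numpy as np, cv2
def cam(n,fn=None):
    c=r.camera(n)
    if fn: cv2.imwrite('pics/'+fn,c['pixels'][:,:,::-1])
    return c
def ray(c,u,v):
    K=np.array(c['intrinsics']);T=np.array(c['T'])
    d=T[:3,:3]@np.linalg.solve(K,[u,v,1.]);return T[:3,3],d/np.linalg.norm(d)
def atz(c,u,v,z):
    o,d=ray(c,u,v);return o+d*(z-o[2])/d[2]
def tri(rays):
    A=np.zeros((3,3));b=np.zeros(3)
    for o,d in rays:
        P=np.eye(3)-np.outer(d,d);A+=P;b+=P@o
    p=np.linalg.solve(A,b);return p,[np.linalg.norm((np.eye(3)-np.outer(d,d))@(p-o)) for o,d in rays]
def proj(c,p):
    T=np.array(c['T']);q=T[:3,:3].T@(np.array(p)-T[:3,3]);u=np.array(c['intrinsics'])@q;return u[:2]/u[2]
E
python3 - <<'E'
from h import *
s=r.read_state();print({k:np.round(v,3).tolist() for k,v in s.items()})
for n in ['scene','top','wrist']:
    c=cam(n,n+'0.png')
    print(n,np.round(c['T'],3).tolist(),c['intrinsics'])
    for t in ['mallet_grip','pad','cradle','tin_top','ear_a','funnel','mug']:
        for d in r.trace(n,t)[:4]: print(t,round(d['p'],2),np.round(d['box'],1).tolist())
E
```

```text
{'time': 0.0, 'joint_pos': [-1.256, 0.351, 1.652, -0.0, 1.139, -0.085], 'dq': [-0.0, -0.001, 0.001, 0.0, 0.0, -0.0], 'joint_torque': [-0.0, -49.732, -28.526, 0.07, 0.026, -0.0], 'position': [0.214, -0.506, 0.404], 'tcp_rot': [-1.648, 1.57, 1.893], 'ft_force': [0.195, 0.141, -0.275], 'ft_torque': [-0.051, -0.012, -0.032], 'finger_gap': 0.999}
scene [[-0.121, 0.741, -0.661, 1.035], [0.993, 0.078, -0.094, 0.077], [-0.018, -0.667, -0.744, 0.623], [0.0, 0.0, 0.0, 1.0]] [[442.07147653   0.         320.31162304]
 [  0.         442.07147653 239.87732213]
 [  0.           0.           1.        ]]
mallet_grip 0.95 [250.8, 258.0, 20.4, 40.4]
mallet_grip 0.86 [193.9, 228.3, 32.5, 61.1]
mallet_grip 0.83 [223.8, 190.9, 31.2, 60.7]
pad 0.71 [198.3, 251.6, 53.4, 43.4]
cradle 0.79 [437.9, 252.2, 110.3, 91.7]
tin_top 0.98 [449.6, 211.3, 121.1, 55.6]
ear_a 0.75 [450.2, 211.6, 123.4, 55.8]
funnel 0.86 [330.8, 196.6, 44.2, 53.4]
funnel 0.67 [306.2, 300.2, 52.4, 77.7]
mug 0.56 [306.1, 302.6, 58.4, 80.0]
top [[-0.02, -0.998, 0.054, 0.534], [-1.0, 0.02, -0.006, 0.011], [0.005, -0.054, -0.999, 0.98], [0.0, 0.0, 0.0, 1.0]] [[485.83540186   0.         325.10907608]
 [  0.         485.83540186 234.5942723 ]
 [  0.           0.           1.        ]]
mallet_grip 0.92 [436.6, 316.1, 34.6, 28.5]
mallet_grip 0.62 [447.1, 263.4, 30.0, 25.8]
pad 0.6 [441.5, 261.4, 47.8, 54.9]
cradle 0.85 [222.0, 284.4, 101.4, 95.2]
tin_top 0.81 [211.6, 286.0, 108.8, 62.4]
ear_a 0.78 [210.7, 287.6, 113.4, 63.2]
funnel 0.97 [327.2, 330.1, 44.3, 46.6]
mug 0.59 [329.9, 200.9, 43.1, 61.6]
wrist [[0.389, -0.881, -0.27, 0.291], [-0.921, -0.373, -0.113, -0.474], [-0.001, 0.293, -0.956, 0.384], [0.0, 0.0, 0.0, 1.0]] [[419.8307723    0.         321.36126107]
 [  0.         419.8307723  239.0222504 ]
 [  0.           0.           1.        ]]
```

View pics/scene0.png

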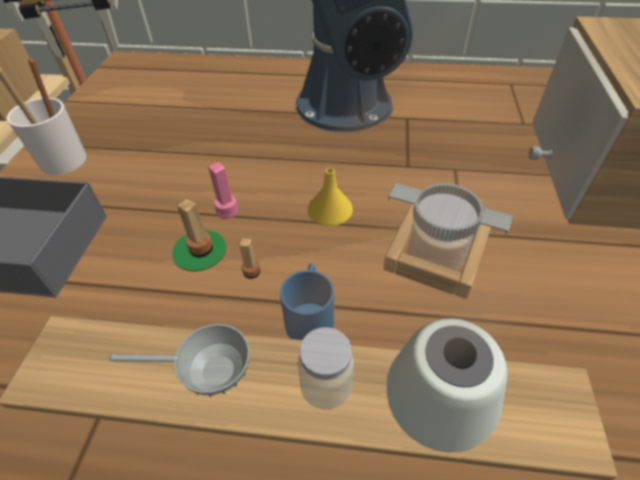

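View pics/top0.png

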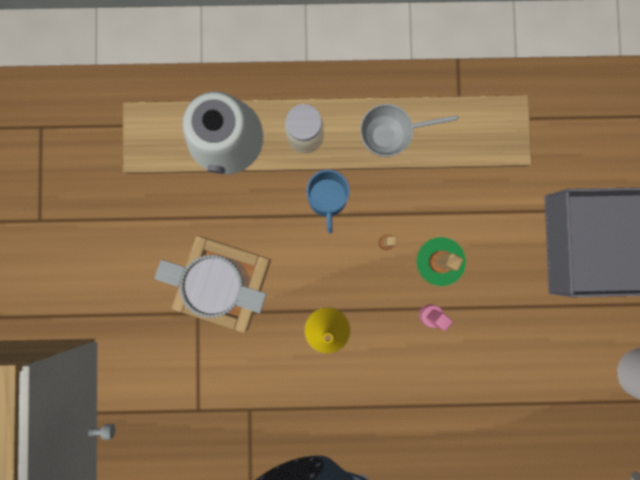

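```bash
python3 - <<'E'
import cv2
a=cv2.imread('pics/scene0.png')[140:330,150:300];b=cv2.imread('pics/top0.png')[225:345,400:500]
cv2.imwrite('pics/crop0.png',cv2.hconcat([cv2.resize(a,(450,570),interpolation=2),cv2.resize(cv2.resize(b,None,fx=3.5,fy=3.5,interpolation=2),(350,570))]))
E
```

```text
(no output)
```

View pics/crop0.png

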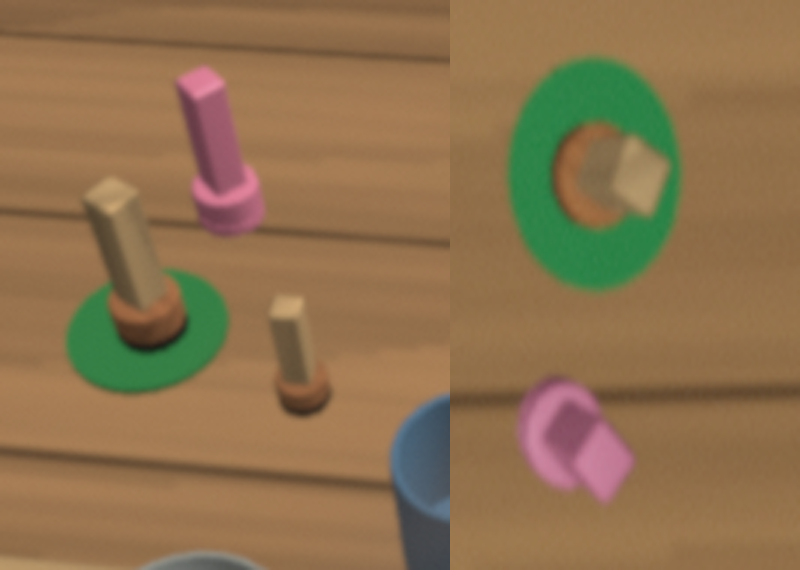

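The mallet candidates in the scene view are the pink one at (224,190), the large wooden one on the green pad at (197,230) and the small wooden one at (250,258). I choose the large wooden one on the pad, and the crop confirms it. Next I'll measure it.

```bash
python3 - <<'E'
from h import *
import json
ct=cam('top');cs=cam('scene')
np.savez('cams.npz',top=ct['pixels'],scene=cs['pixels'])
def pr(n,a,b): p,e=tri([ray(ct,*a),ray(cs,*b)]);print(n,np.round(p*1000,1),np.round(np.array(e)*1000,1))
pr('mtop',(454.3,261.8),(187.3,203.3))
# pad center by green
for n,c in (('top',ct),('scene',cs)):
    h=cv2.cvtColor(c['pixels'],cv2.COLOR_RGB2HSV);m=cv2.inRange(h,(50,100,50),(85,255,255))
    k=cv2.findNonZero(m); hull=cv2.convexHull(k);e=cv2.fitEllipse(hull);print(n,'pad ell',e,'->',atz(c,*e[0],0.004)*1000)
pr('tinc',(211.6,286),(449,200))
a=ct['pixels'][225:345,145:285,::-1];b=cs['pixels'][165:305,370:530,::-1]
cv2.imwrite('pics/ct.png',cv2.resize(a,None,fx=5,fy=5,interpolation=2));cv2.imwrite('pics/cs.png',cv2.resize(b,None,fx=4,fy=4,interpolation=2))
a=ct['pixels'][235:290,410:475,::-1];b=cs['pixels'][190:270,165:235,::-1]
cv2.imwrite('pics/cm.png',cv2.hconcat([cv2.resize(a,(400,338),interpolation=2),cv2.resize(b,(296,338),interpolation=2)]))
E
```

```text
mtop [ 527.5 -220.6  117.4] [2.1 2.1]
top pad ell ((440.7707824707031, 261.2245178222656), (47.94569778442383, 48.70615005493164), 127.93631744384766) -> [ 528.99748436 -226.22230517    4.        ]
scene pad ell ((198.6343994140625, 249.90176391601562), (38.6134033203125, 54.06217575073242), 73.13246154785156) -> [ 533.54437015 -222.92287559    4.        ]
tinc [495.  207.2 134.6] [3. 3.]
```

View pics/ct.png

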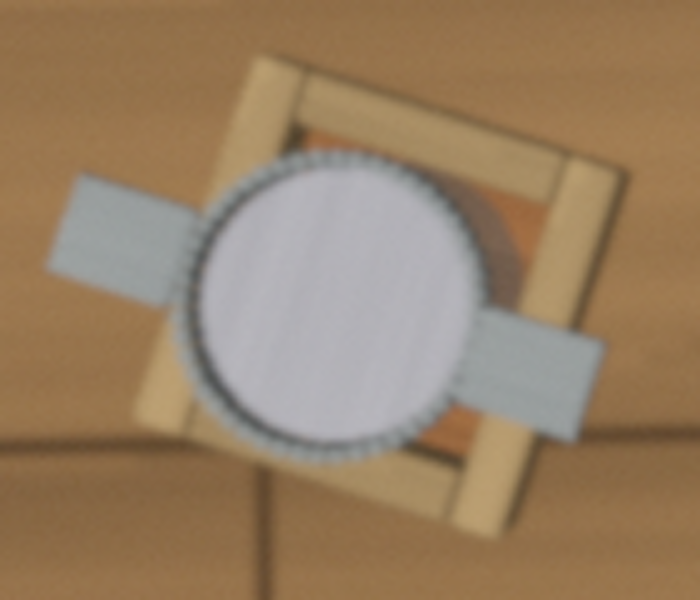

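View pics/cs.png

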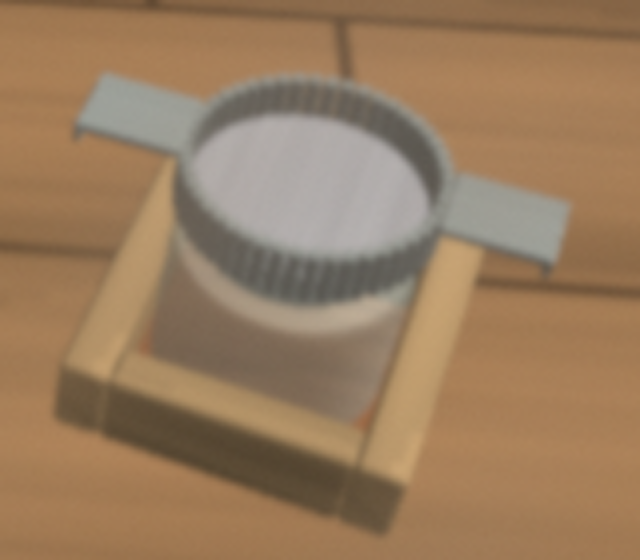

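View pics/wrist0.png

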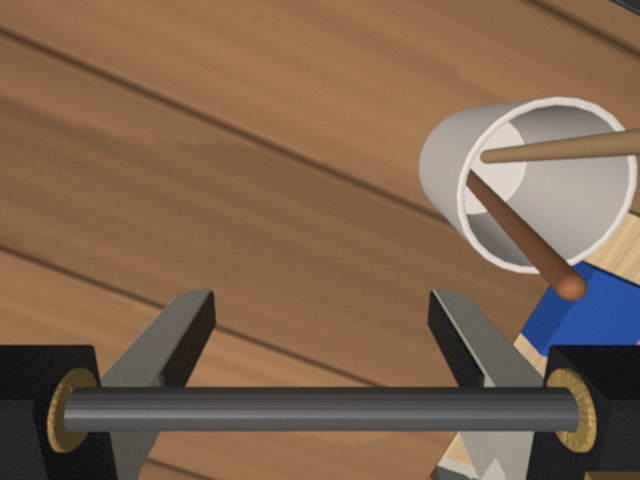

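View pics/cm.png

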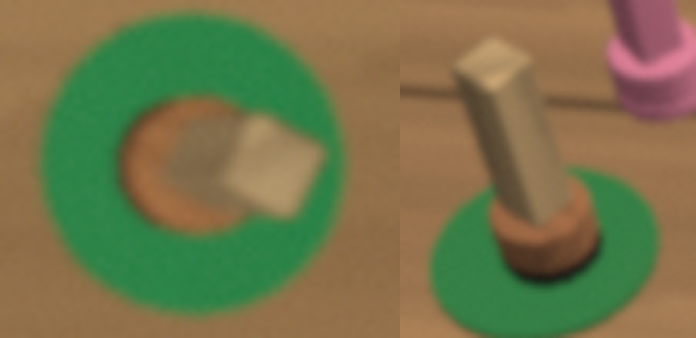

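```bash
python3 - <<'E'
from h import *
ct=cam('top');cs=cam('scene')
f=lambda o,s,p:((p[0]+.5)/s-.5+o[0],(p[1]+.5)/s-.5+o[1])
T=lambda *p:f((145,225),5,p);S=lambda *p:f((370,165),4,p)
P={}
for n,a,b in [('L1',T(80,174),S(108,74)),('L2',T(47,268),S(76,128)),('R1',T(605,343),S(571,205)),('R2',T(575,442),S(549,265))]:
    P[n],e=tri([ray(ct,*a),ray(cs,*b)]);print(n,np.round(P[n]*1000,1),np.round(np.array(e)*1000,1))
L=(P['L1']+P['L2'])/2;R=(P['R1']+P['R2'])/2;print('ends',L,R,np.linalg.norm(L-R),'tilt',(L-R)[2]/.194)
u=(L-R)/np.linalg.norm(L-R);c=(L+R)/2;print('c',c,'earL',c+.075*u,'earR',c-.075*u,'dir',np.degrees(np.arctan2(u[1],u[0])))
M=lambda *p:f((410,235),6.154,p)
q=[atz(ct,*M(*p),.118)*1000 for p in [(255,113),(327,152),(293,220),(222,180)]];print(np.round(q,1),np.mean(q,0))
for i in range(4):
    d=q[(i+1)%4]-q[i];print(np.linalg.norm(d),np.degrees(np.arctan2(d[1],d[0])))
p,e=tri([ray(ct,*M(274.5,166)),ray(cs,165+((493+.5-400)/296*70)-.5,190+64/338*80-.5)]);print(p,e)
print(r.read_state()['time'])
E
```

```text
L1 [554.1 182.9 245.8] [69.8 69.8]
L2 [533.1 188.6 213.6] [85.2 85.2]
R1 [513.2 201.9 149.1] [97.6 97.6]
R2 [471.6 222.2  74.5] [97.2 97.2]
ends [0.54358749 0.18576933 0.22969763] [0.492355   0.21206326 0.11176899] 0.13123758583263812 tilt 0.6078796110010839
c [0.51797124 0.19891629 0.17073331] earL [0.54724972 0.18388977 0.23812748] earR [0.48869277 0.21394282 0.10333914] dir -27.168157113258015
[[ 543.9 -217.2  118. ]
 [ 532.3 -237.6  118. ]
 [ 512.9 -227.1  118. ]
 [ 524.8 -207.   118. ]] [ 528.47694783 -222.23766138  118.        ]
23.50503272530245 -119.73738690226688
22.025826001868417 151.50907576634546
23.358158713889924 59.3308558162344
21.64991691210171 -28.07227647749069
[ 0.52805944 -0.22164921  0.11467779] [np.float64(0.001577016028578988), np.float64(0.0015770160285789733)]
1.4
```

```bash
python3 - <<'E'
from h import *
ct=cam('top');cs=cam('scene')
f=lambda o,s,p:((p[0]+.5)/s-.5+o[0],(p[1]+.5)/s-.5+o[1])
T=lambda *p:f((145,225),5,p);S=lambda *p:f((370,165),4,p)
P={}
for n,a,b in [('L1',T(80,174),S(549,264)),('L2',T(47,268),S(571,205)),('R1',T(605,343),S(76,127)),('R2',T(575,442),S(108,74))]:
    P[n],e=tri([ray(ct,*a),ray(cs,*b)]);print(n,np.round(P[n]*1000,1),np.round(np.array(e)*1000,1))
L=(P['L1']+P['L2'])/2;R=(P['R1']+P['R2'])/2;print('ends',L,R,np.linalg.norm(L-R),'tilt',(L-R)[2]/.194)
u=(L-R)/np.linalg.norm(L-R);c=(L+R)/2;print('c',c,'earL',c+.075*u,'earR',c-.075*u,'dir',np.degrees(np.arctan2(u[1],u[0])))
E
```

```text
L1 [542.8 295.9 123.7] [0.1 0.1]
L2 [510.2 308.2 124.3] [0.9 0.9]
R1 [479.6 114.  120. ] [1.4 1.4]
R2 [445.2 126.  120.4] [2.4 2.4]
ends [0.52654389 0.30205557 0.12399616] [0.46243262 0.11998423 0.12020523] 0.19306630299242386 tilt 0.019540849549665316
c [0.49448826 0.2110199  0.12210069] earL [0.51939341 0.28174871 0.12357335] earR [0.46958311 0.14029109 0.12062804] dir 70.60172760000654
```

```bash
cat >> h.py <<'E'
from scipy.spatial.transform import Rotation as Ro
def go(p,yaw=None,show=True):
    """p target TCP world (m); yaw: direction of tool y (deg), tool x straight down; picks nearest half turn"""
    s=r.read_state();R=Ro.from_euler('xyz',s['tcp_rot']).as_matrix()
    if yaw is None: Rt=R
    else:
        best=None
        for k in (0,180):
            a=np.radians(yaw+k);x=np.array([0,0,-1.]);y=np.array([np.cos(a),np.sin(a),0]);C=np.c_[x,y,np.cross(x,y)]
            w=Ro.from_matrix(R.T@C).as_rotvec()
            if best is None or np.linalg.norm(w)<best[0]: best=(np.linalg.norm(w),C)
        Rt=best[1]
    w=Ro.from_matrix(R.T@Rt).as_rotvec();d=R.T@(np.array(p)-s['position'])
    print('t %.2f'%s['time'],'pos',np.round(s['position']*1000 if hasattr(s['position'],'shape') else np.array(s['position'])*1000,1),'yaw_y %.2f'%np.degrees(np.arctan2(R[1,1],R[0,1])),'F',np.round(s['ft_force'],1),'gap',round(float(s['finger_gap']),3),'j6 %.2f'%s['joint_pos'][5])
    print('shift mm tool',np.round(d*1000,1),'rot',np.round(w,3))
    print('tool axes (cols)',np.round(R,2).tolist())
E
python3 - <<'E'
from h import *
go([.528,-.222,.40],60.75);go([.528,-.222,.40],-29.25)
E
```

```text
t 1.50 pos [ 214.1 -506.6  404.7] yaw_y -67.09 F [-0.9  0.   0.5] gap 1.002 j6 -0.08
shift mm tool [   4.7 -139.9 -399.9] rot [ 0.91 -0.    0.  ]
tool axes (cols) [[0.0, 0.39, -0.92], [0.0, -0.92, -0.39], [-1.0, -0.0, -0.0]]
t 1.50 pos [ 214.1 -506.6  404.7] yaw_y -67.09 F [-0.9  0.   0.5] gap 1.002 j6 -0.08
shift mm tool [   4.7 -139.9 -399.9] rot [-0.66 -0.   -0.  ]
tool axes (cols) [[0.0, 0.39, -0.92], [0.0, -0.92, -0.39], [-1.0, -0.0, -0.0]]
```

Request:
move_arm:
  increments:
    - [[0,-20,-55,-0.1,0,0,0.7],[0,-15,-57,-0.1,0,0,0.7],[0,-10,-58,-0.1,0,0,0.7],[0,-4,-58,-0.1,0,0,0.7],[0,2,-58,-0.1,0,0,0.7],[0,8,-58,-0.1,0,0,0.7]]

```text
time: 2.25
position: [0.4717, -0.258, 0.4051]
tcp_rot: [1.177, 1.568, -0.952]
ft_force: [0.2, -0.5, 1.0]
finger_gap: 0.7
```

```bash
python3 - <<'E'
from h import *
go([.528,-.222,.40],-29.25)
c=cam('wrist','w1.png')
for d in r.trace('wrist','mallet_grip'): print(d['p'],d['box'])
E
```

```text
t 2.25 pos [ 471.7 -258.   405.1] yaw_y -32.03 F [ 0.2 -0.5  1. ] gap 0.7 j6 -0.03
shift mm tool [  5.1  28.6 -60.4] rot [-0.049  0.001 -0.002]
tool axes (cols) [[0.0, 0.85, -0.53], [-0.0, -0.53, -0.85], [-1.0, 0.0, 0.0]]
0.91 [358.2, 134.9, 55.1, 57.8]
0.67 [230.1, 188.5, 79.8, 63.6]
0.63 [330.9, 9.5, 34.0, 14.3]
```

View pics/w1.png

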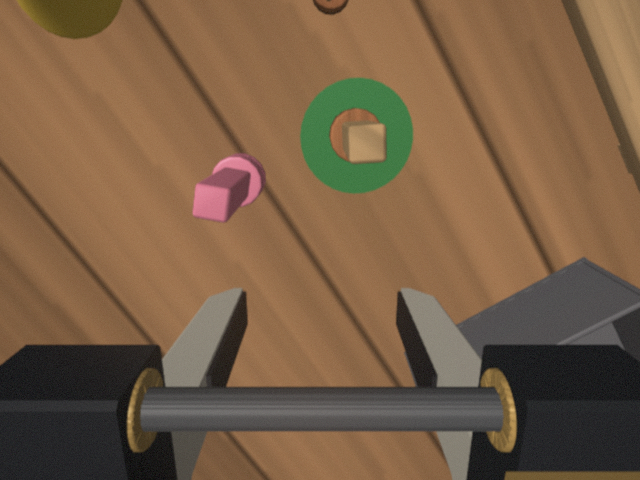

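The wrist view shows the handle top at about (365,143), the pad centre at (357,135) and the pink mallet at (230,188). I'll move on to above the handle, refining from this view on the way.

```bash
python3 - <<'E'
from h import *
c=cam('wrist')
a=c['pixels'][70:200,290:425,::-1];cv2.imwrite('pics/w1c.png',cv2.resize(a,None,fx=4,fy=4,interpolation=2))
E
```

```text
(no output)
```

View pics/w1c.png

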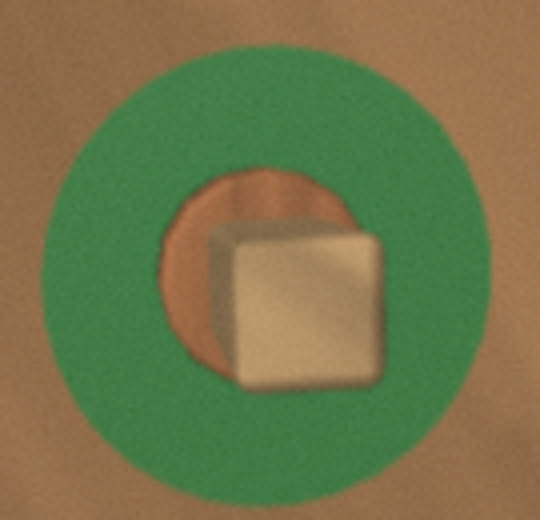

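Request:
move_arm:
  increments:
    - [[10,15,-30,-0.025,0,0,0.7],[20,14,-30,-0.024,0,0,0.7],[0,0,0,0,0,0,0.7]]

```text
time: 2.78
position: [0.5277, -0.2232, 0.3743]
tcp_rot: [0.885, 1.568, -1.199]
ft_force: [-0.1, 0.2, 0.7]
finger_gap: 0.702
```

```bash
python3 - <<'E'
from h import *
go([.528,-.222,.374],-29.25)
c=cam('wrist','w2.png')
s=r.read_state();R=Ro.from_euler('xyz',s['tcp_rot']).as_matrix();T=np.eye(4);T[:3,:3]=R;T[:3,3]=s['position']
X=np.linalg.inv(T)@np.array(c['T']);np.save('X.npy',X);print(np.round(X,3).tolist())
for d in r.trace('wrist','mallet_grip')[:2]: print(d['p'],d['box'])
a=c['pixels'][150:330,230:430,::-1];cv2.imwrite('pics/w2c.png',cv2.resize(a,None,fx=3,fy=3,interpolation=2))
T1=np.eye(4);T1[:3,:3]=Ro.from_euler('xyz',[1.177,1.568,-.952]).as_matrix();T1[:3,3]=[.4717,-.258,.4051]
c1=dict(c);c1['T']=T1@X
q=np.array([atz(c1,290+(x+.5)/4-.5,70+(y+.5)/4-.5,.118)[:2] for x,y in [(236,240),(382,233),(384,382),(238,388)]])*1000
print(q,q.mean(0))
for i in range(4): d=q[(i+1)%4]-q[i];print(np.degrees(np.arctan2(d[1],d[0])),np.linalg.norm(d))
E
```

```text
t 2.77 pos [ 527.7 -223.2  374.3] yaw_y -29.38 F [-0.1  0.2  0.7] gap 0.702 j6 0.03
shift mm tool [ 0.3 -0.3 -1.2] rot [-0.002  0.002 -0.002]
tool axes (cols) [[0.0, 0.87, -0.49], [-0.0, -0.49, -0.87], [-1.0, 0.0, 0.0]]
[[0.001, -0.292, 0.956, 0.021], [1.0, 0.001, -0.001, 0.001], [-0.001, 0.956, 0.292, -0.084], [0.0, 0.0, 0.0, 1.0]]
0.88 [322.1, 226.0, 56.8, 84.3]
0.87 [299.9, 63.0, 43.3, 52.5]
[[ 525.49578528 -205.76106831]
 [ 544.984689   -216.68374414]
 [ 534.14289109 -236.58029847]
 [ 514.21851913 -225.26375318]] [ 529.71047112 -221.07221602]
-29.26871827707214 22.341043291640684
-118.58633378175628 22.658716996976096
150.40450770007462 22.913855963808384
59.96170727230503 22.528458646635286
```

View pics/w2.png

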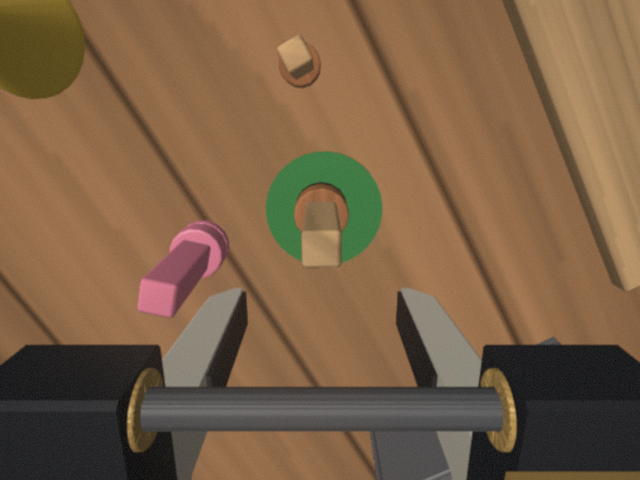

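Request:
move_arm:
  increments:
    - [[45,0,-1.5,0,0,0,0.7],[45,0,0,0,0,0,0.7],[35,0,0,0,0,0,0.7],[8,0,0,0,0,0,0.7],[0,0,0,0,0,0,0.7]]

```text
time: 3.5
position: [0.5255, -0.2294, 0.2453]
tcp_rot: [1.375, 1.558, -0.719]
ft_force: [0.8, -0.7, -0.6]
finger_gap: 0.698
```

```bash
python3 - <<'E'
from h import *
go([.5287,-.2217,.241],-29.3)
c=cam('wrist','w3.png');cam('scene','s3.png')
E
```

```text
t 3.50 pos [ 525.5 -229.4  245.3] yaw_y -29.97 F [ 0.8 -0.7 -0.6] gap 0.698 j6 0.03
shift mm tool [ 4.3 -1.2 -8.2] rot [-0.012  0.003 -0.013]
tool axes (cols) [[0.01, 0.87, -0.5], [-0.01, -0.5, -0.87], [-1.0, 0.01, 0.0]]
```

View pics/w3.png

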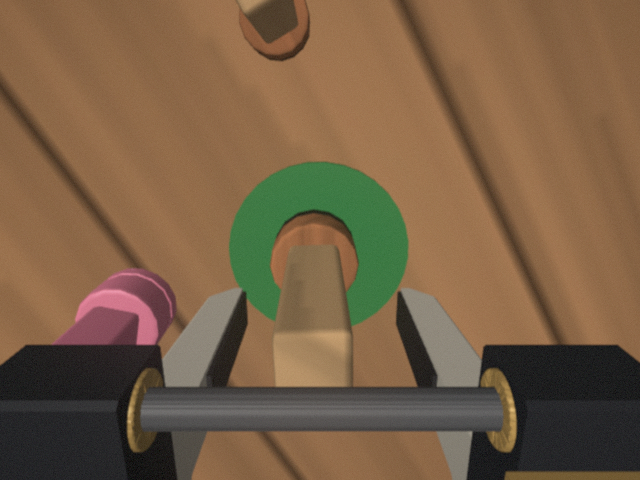

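Request:
move_arm:
  increments:
    - [[2,-1.2,-8.2,-0.012,0.003,-0.013,0.7],[2,0,0,0,0,0,0.7],[0,0,0,0,0,0,0.7]]

```text
time: 3.98
position: [0.5297, -0.221, 0.2441]
tcp_rot: [1.769, 1.567, -0.311]
ft_force: [0.7, 1.0, 0.6]
finger_gap: 0.703
```

```bash
python3 - <<'E'
from h import *
go([.5287,-.2217,.241],-29.3)
E
```

```text
t 3.98 pos [ 529.7 -221.   244.1] yaw_y -29.18 F [0.7 1.  0.6] gap 0.703 j6 0.03
shift mm tool [ 3.1 -0.5  1.1] rot [ 0.002 -0.001 -0.004]
tool axes (cols) [[0.0, 0.87, -0.49], [-0.0, -0.49, -0.87], [-1.0, 0.0, -0.0]]
```

Request:
move_arm:
  increments:
    - [[4,-0.5,1,0,0,0,0.7],[0,0,0,0,0,0,0.2],[0,0,0,0,0,0,0.15],[0,0,0,0,0,0,0.15],[0,0,0,0,0,0,0.15]]
  grip_force: 50

```text
time: 4.6
position: [0.5287, -0.2218, 0.2398]
tcp_rot: [1.753, 1.567, -0.327]
ft_force: [1.2, 0.2, 1.4]
finger_gap: 0.317
```

```bash
python3 - <<'E'
from h import *
go([.5287,-.2217,.241],-29.3)
E
```

```text
t 4.60 pos [ 528.7 -221.8  239.8] yaw_y -29.19 F [1.2 0.2 1.4] gap 0.317 j6 0.03
shift mm tool [-1.2  0.  -0.1] rot [ 0.002 -0.001 -0.004]
tool axes (cols) [[0.0, 0.87, -0.49], [-0.0, -0.49, -0.87], [-1.0, 0.0, -0.0]]
```

Request:
move_arm:
  increments:
    - [[0,0,0,0,0,0,0],[0,0,0,0,0,0,0],[0,0,0,0,0,0,0]]
  grip_force: 50

```text
time: 4.97
position: [0.5287, -0.2218, 0.2399]
tcp_rot: [1.756, 1.567, -0.324]
ft_force: [-0.6, -0.3, -0.8]
finger_gap: 0.258
```

```bash
python3 - <<'E'
from h import *
go([.5287,-.2217,.241],-29.3)
print(r.read_state()['ft_torque'])
E
```

```text
t 4.97 pos [ 528.7 -221.8  239.9] yaw_y -29.19 F [-0.6 -0.3 -0.8] gap 0.258 j6 0.03
shift mm tool [-1.1 -0.  -0.1] rot [ 0.002 -0.001 -0.004]
tool axes (cols) [[0.0, 0.87, -0.49], [-0.0, -0.49, -0.87], [-1.0, 0.0, -0.0]]
[-0.03011461  0.02765495 -0.03644893]
```

Request:
move_arm:
  increments:
    - [[-20,0,0,0,0,0,0],[-45,0,0,0,0,0,0],[-50,0,0,0,0,0,0],[-50,0,0,0,0,0,0],[0,0,0,0,0,0,0]]

```text
time: 5.6
position: [0.5277, -0.2214, 0.4081]
tcp_rot: [-2.978, 1.57, 1.225]
ft_force: [0.2, 0.1, -2.2]
finger_gap: 0.252
```

```bash
python3 - <<'E'
from h import *
go([.520,.2835,.40],-29.2)
print([r.read_state()['ft_force'] for _ in range(2)])
cam('scene','s4.png')
E
```

```text
t 5.60 pos [ 527.7 -221.4  408.1] yaw_y -29.19 F [ 0.2  0.1 -2.2] gap 0.252 j6 0.03
shift mm tool [   8.4 -253.  -437. ] rot [ 0.    -0.001  0.   ]
tool axes (cols) [[0.0, 0.87, -0.49], [0.0, -0.49, -0.87], [-1.0, -0.0, -0.0]]
[array([ 0.22709863,  0.0630577 , -2.19938924]), array([ 0.22709863,  0.0630577 , -2.19938924])]
```

View pics/s4.png

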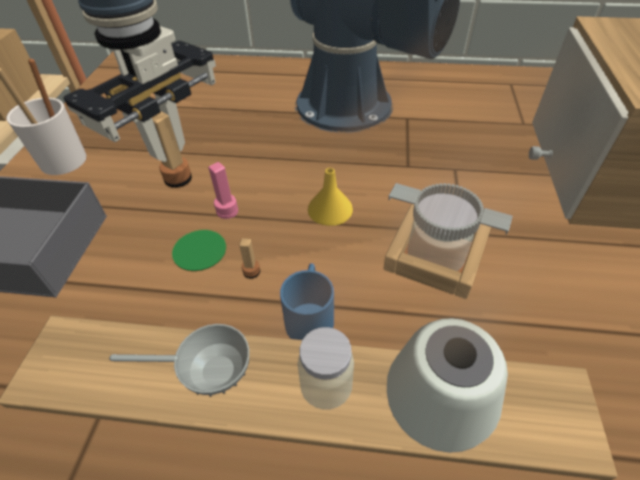

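The scene shows the mallet held at about (172,150) and the pad bare at (199,250). Now I'll move over to the +y ear.

Request:
move_arm:
  increments:
    - [[0,-20,-35,0,0,0,0],[0,-29,-50,0,0,0,0],[0,-29,-50,0,0,0,0],[0,-29,-50,0,0,0,0],[0,-29,-50,0,0,0,0],[0,-29,-50,0,0,0,0],[0,-29,-50,0,0,0,0],[0,-15,-25,0,0,0,0]]

```text
time: 6.65
position: [0.5179, 0.2058, 0.3911]
tcp_rot: [-1.159, 1.544, 3.039]
ft_force: [0.4, 0.4, -2.0]
finger_gap: 0.257
```

```bash
python3 - <<'E'
from h import *
go([.520,.2835,.375],-29.2)
E
```

```text
t 6.65 pos [517.9 205.8 391.1] yaw_y -29.47 F [ 0.4  0.4 -2. ] gap 0.257 j6 0.80
shift mm tool [ 16.2 -36.  -68.8] rot [-0.005  0.011  0.025]
tool axes (cols) [[-0.03, 0.87, -0.49], [0.0, -0.49, -0.87], [-1.0, -0.02, 0.01]]
```

Request:
move_arm:
  increments:
    - [[-5,-18,-34,-0.005,0.011,0.025,0],[0,-17,-32,0,0,0,0],[0,0,0,0,0,0,0],[0,0,0,0,0,0,0]]

```text
time: 7.15
position: [0.5182, 0.2841, 0.3876]
tcp_rot: [-0.616, 1.559, -2.693]
ft_force: [-0.9, 0.0, -2.1]
finger_gap: 0.259
```

```bash
python3 - <<'E'
from h import *
go([.520,.2835,.370],-29.2)
c=cam('scene','s5.png')
cv2.imwrite('pics/s5c.png',cv2.resize(c['pixels'][80:310,330:580,::-1],None,fx=2.4,fy=2.4,interpolation=2))
cam('top','t5.png')
E
```

```text
t 7.15 pos [518.2 284.1 387.6] yaw_y -28.99 F [-0.9  0.  -2.1] gap 0.259 j6 0.93
shift mm tool [17.5  2.  -0.5] rot [0.004 0.01  0.007]
tool axes (cols) [[-0.01, 0.87, -0.48], [-0.01, -0.48, -0.87], [-1.0, -0.01, 0.01]]
```

View pics/s5c.png

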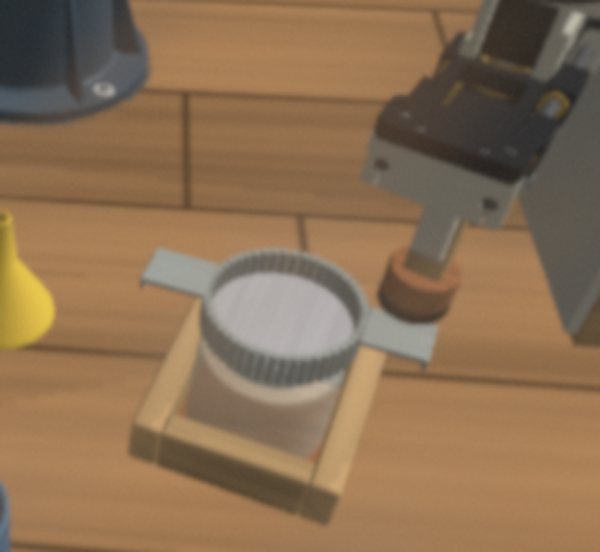

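View pics/t5.png

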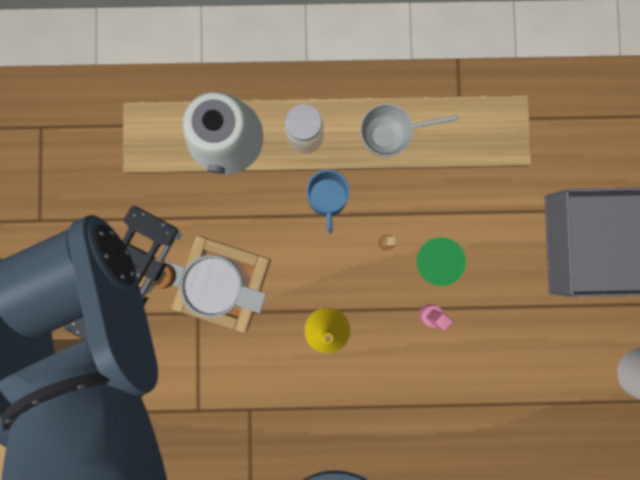

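```bash
python3 - <<'E'
from h import *
c=cam('top');s=cam('scene')
for z in (0,.1,.2,.3,.35): print(z,np.round(atz(c,97,341,z),3),np.round(atz(s,577,34,z),3),np.round(atz(s,572,215,z),3))
E
```

```text
0 [0.384 0.464 0.   ] [-0.474  0.703  0.   ] [0.365 0.483 0.   ]
0.1 [0.4   0.418 0.1  ] [-0.232  0.603  0.1  ] [0.472 0.418 0.1  ]
0.2 [0.415 0.371 0.2  ] [0.01  0.502 0.2  ] [0.58  0.353 0.2  ]
0.3 [0.43  0.325 0.3  ] [0.252 0.402 0.3  ] [0.687 0.288 0.3  ]
0.35 [0.438 0.302 0.35 ] [0.373 0.352 0.35 ] [0.741 0.255 0.35 ]
```

Request:
move_arm:
  increments:
    - [[8,2,-0.5,0.004,0.01,0.007,0],[8,0,0,0,0,0,0],[0,0,0,0,0,0,0]]

```text
time: 7.72
position: [0.5208, 0.2821, 0.3716]
tcp_rot: [2.543, 1.568, 0.459]
ft_force: [-0.1, 1.3, -1.4]
finger_gap: 0.258
```

```bash
cat > f.py <<'E'
from h import *
import sys
s=r.read_state();R=Ro.from_euler('xyz',s['tcp_rot']).as_matrix()
print('t %.2f'%s['time'],'face mm',np.round((s['position']+.2359*R[:,0])*1000,1),'F',np.round(s['ft_force'],1),'axis',np.round(R[:2,0],3),'dq',np.abs(s['dq']).max().round(3))
if len(sys.argv)>1:
    t={'L':[.5199,.2831],'R':[.469,.139],'P':[.5287,-.2218]}[sys.argv[1]]; go(t+[s['position'][2]],-29.2)
E
python3 f.py L
```

```text
t 7.72 face mm [521.4 282.4 135.7] F [-0.1  1.3 -1.4] axis [0.003 0.001] dq 0.007
t 7.72 pos [520.8 282.1 371.6] yaw_y -29.39 F [-0.1  1.3 -1.4] gap 0.258 j6 0.93
shift mm tool [-0.  -1.3 -0.5] rot [-0.003 -0.003 -0.002]
tool axes (cols) [[0.0, 0.87, -0.49], [0.0, -0.49, -0.87], [-1.0, 0.0, -0.0]]
```

Request:
move_arm:
  increments:
    - [[8,-1,0,0,0,0,0],[2,0,0,0,0,0,0]]

```text
time: 7.98
position: [0.5199, 0.2826, 0.3614]
tcp_rot: [2.553, 1.567, 0.469]
ft_force: [-1.7, -1.1, 2.4]
finger_gap: 0.259
```

```bash
python3 f.py L|head -1
```

```text
t 7.97 face mm [520.6 283.  125.5] F [-1.7 -1.1  2.4] axis [0.003 0.002] dq 0.02
```

Request:
move_arm:
  increments:
    - [[1.5,0,0,0,0,0,0]]

```text
time: 8.1
position: [0.5199, 0.2827, 0.3601]
tcp_rot: [2.561, 1.567, 0.477]
ft_force: [-1.4, 0.2, 3.2]
finger_gap: 0.259
```

Request:
move_arm:
  increments:
    - [[1.5,0,0,0,0,0,0]]

```text
time: 8.22
position: [0.5199, 0.2827, 0.359]
tcp_rot: [2.562, 1.567, 0.478]
ft_force: [-1.1, -0.4, 3.6]
finger_gap: 0.256
```

```bash
python3 f.py L|head -1
```

```text
t 8.22 face mm [520.7 283.2 123.1] F [-1.1 -0.4  3.6] axis [0.004 0.002] dq 0.022
```

Request:
move_arm:
  increments:
    - [[1.5,0,0,0,0,0,0],[1.5,0,0,0,0,0,0]]

```text
time: 8.48
position: [0.5199, 0.2829, 0.3564]
tcp_rot: [2.593, 1.566, 0.51]
ft_force: [-2.4, 0.1, 3.9]
finger_gap: 0.258
```

Request:
move_arm:
  increments:
    - [[1.5,0,0,0,0,0,0],[1.5,0,0,0,0,0,0]]

```text
time: 8.72
position: [0.5199, 0.283, 0.3535]
tcp_rot: [2.643, 1.565, 0.56]
ft_force: [-1.6, 0.9, 5.0]
finger_gap: 0.256
```

```bash
python3 f.py L|head -1;python3 - <<'E'
from h import *
c=cam('scene')
cv2.imwrite('pics/s6c.png',cv2.resize(c['pixels'][80:310,330:580,::-1],None,fx=2.4,fy=2.4,interpolation=2))
E
```

```text
t 8.72 face mm [521.  283.7 117.6] F [-1.6  0.9  5. ] axis [0.005 0.003] dq 0.026
```

View pics/s6c.png

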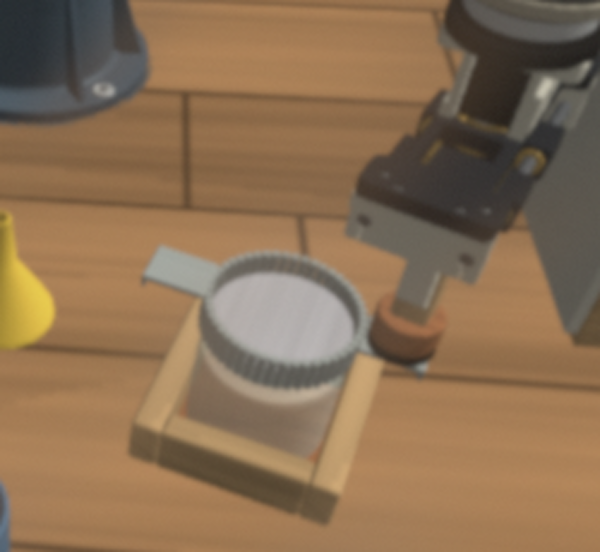

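Request:
move_arm:
  increments:
    - [[1.5,0,0,0,0,0,0],[1.5,0,0,0,0,0,0],[1.5,0,0,0,0,0,0]]

```text
time: 9.15
position: [0.52, 0.2833, 0.3487]
tcp_rot: [2.706, 1.564, 0.622]
ft_force: [-2.1, 0.9, 4.1]
finger_gap: 0.258
```

```bash
python3 f.py R
```

```text
t 9.15 face mm [521.2 284.2 112.8] F [-2.1  0.9  4.1] axis [0.005 0.004] dq 0.029
t 9.15 pos [520.  283.3 348.7] yaw_y -29.39 F [-2.1  0.9  4.1] gap 0.258 j6 0.93
shift mm tool [ -0.8  26.4 150.7] rot [-0.003 -0.006 -0.003]
tool axes (cols) [[0.01, 0.87, -0.49], [0.0, -0.49, -0.87], [-1.0, 0.0, -0.01]]
```

Request:
move_arm:
  increments:
    - [[-20,0,0,0,0,0,0],[-25,0,0,0,-0.006,-0.003,0],[0,9,50,0,0,0,0],[0,9,50,0,0,0,0],[0,9,50,0,0,0,0],[0,0,0,0,0,0,0],[0,0,0,0,0,0,0]]

```text
time: 10.02
position: [0.4682, 0.1344, 0.3903]
tcp_rot: [-0.166, 1.564, -2.248]
ft_force: [0.9, -0.1, -1.6]
finger_gap: 0.257
```

```bash
python3 f.py R
```

```text
t 10.03 face mm [467.2 133.2 154.4] F [ 0.9 -0.1 -1.6] axis [-0.004 -0.005] dq 0.019
t 10.03 pos [468.2 134.4 390.3] yaw_y -29.32 F [ 0.9 -0.1 -1.6] gap 0.257 j6 0.70
shift mm tool [-0.  -1.6 -4.4] rot [-0.002  0.007  0.001]
tool axes (cols) [[-0.0, 0.87, -0.49], [-0.01, -0.49, -0.87], [-1.0, -0.0, 0.01]]
```

Request:
move_arm:
  increments:
    - [[12,-1.6,-4.4,0,0.007,0,0],[11,0,0,0,0,0,0],[2,0,0,0,0,0,0]]

```text
time: 10.4
position: [0.4695, 0.1409, 0.3628]
tcp_rot: [-1.589, 1.57, 2.614]
ft_force: [-0.8, -3.0, 3.0]
finger_gap: 0.253
```

```bash
python3 f.py R
```

```text
t 10.40 face mm [469.3 141.  126.9] F [-0.8 -3.   3. ] axis [-0.001  0.001] dq 0.03
t 10.40 pos [469.5 140.9 362.8] yaw_y -29.17 F [-0.8 -3.   3. ] gap 0.253 j6 0.71
shift mm tool [-0.   0.5  1.9] rot [ 0.    -0.     0.001]
tool axes (cols) [[-0.0, 0.87, -0.49], [0.0, -0.49, -0.87], [-1.0, -0.0, -0.0]]
```

Request:
move_arm:
  increments:
    - [[2,0,0,0,0,0,0],[2,0,0,0,0,0,0]]

```text
time: 10.65
position: [0.4696, 0.141, 0.3588]
tcp_rot: [-0.696, 1.569, -2.775]
ft_force: [-0.4, -2.4, 3.3]
finger_gap: 0.253
```

```bash
python3 f.py R|head -1
```

```text
t 10.65 face mm [469.3 140.9 122.9] F [-0.4 -2.4  3.3] axis [-0.001 -0.   ] dq 0.037
```

Request:
move_arm:
  increments:
    - [[2,0,0,0,0,0,0],[2,0,0,0,0,0,0]]

```text
time: 10.9
position: [0.4696, 0.1409, 0.3549]
tcp_rot: [-0.519, 1.57, -2.598]
ft_force: [-0.9, -2.5, 3.3]
finger_gap: 0.255
```

```bash
python3 f.py R|head -1
```

```text
t 10.90 face mm [469.4 140.8 119. ] F [-0.9 -2.5  3.3] axis [-0.001 -0.   ] dq 0.038
```

Request:
move_arm:
  increments:
    - [[2,0,0,0,0,0,0],[2,0,0,0,0,0,0],[2,0,0,0,0,0,0]]

```text
time: 11.28
position: [0.4696, 0.1408, 0.3487]
tcp_rot: [-0.271, 1.57, -2.35]
ft_force: [-2.2, -2.9, 4.3]
finger_gap: 0.261
```

Request:
move_arm:
  increments:
    - [[2,0,0,0,0,0,0],[2,0,0,0,0,0,0]]

```text
time: 11.52
position: [0.4696, 0.1407, 0.3446]
tcp_rot: [-0.042, 1.57, -2.122]
ft_force: [-2.8, -5.3, 4.4]
finger_gap: 0.255
```

```bash
python3 f.py L;python3 - <<'E'
from h import *
c=cam('scene')
cv2.imwrite('pics/s7c.png',cv2.resize(c['pixels'][80:310,330:580,::-1],None,fx=2.4,fy=2.4,interpolation=2))
E
```

```text
t 11.53 face mm [469.4 140.4 108.7] F [-2.8 -5.3  4.4] axis [-0.001 -0.001] dq 0.037
t 11.53 pos [469.6 140.7 344.6] yaw_y -29.13 F [-2.8 -5.3  4.4] gap 0.255 j6 0.71
shift mm tool [  -0.2  -25.4 -148.9] rot [0.001 0.001 0.   ]
tool axes (cols) [[-0.0, 0.87, -0.49], [-0.0, -0.49, -0.87], [-1.0, -0.0, 0.0]]
```

View pics/s7c.png

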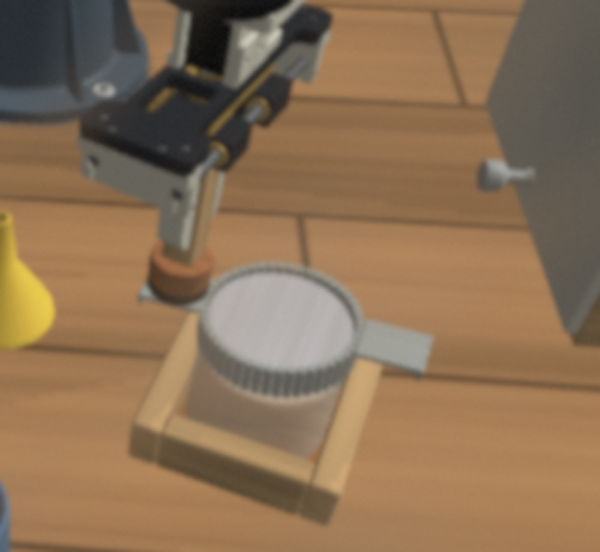

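Request:
move_arm:
  increments:
    - [[-20,1,3,0,0,0,0],[-20,0,0,0,0,0,0],[0,-9,-50,0,0,0,0],[0,-9,-51,0,0,0,0],[0,-8,-50,0,0,0,0],[0,0,0,0,0,0,0],[0,0,0,0,0,0,0]]

```text
time: 12.45
position: [0.521, 0.2875, 0.3819]
tcp_rot: [-2.02, 1.565, 2.181]
ft_force: [0.6, -0.3, -2.0]
finger_gap: 0.254
```

```bash
sed -i "s/'L':\[.5199,.2831\],'R':\[.469,.139\]/'L':[.5202,.2840],'R':[.4685,.1375]/" f.py; python3 f.py L
```

```text
t 12.45 face mm [520.2 288.6 146.1] F [ 0.6 -0.3 -2. ] axis [-0.003  0.005] dq 0.018
t 12.45 pos [521.  287.5 381.9] yaw_y -29.29 F [ 0.6 -0.3 -2. ] gap 0.254 j6 0.93
shift mm tool [-0.   1.1  3.5] rot [-0.002 -0.002  0.005]
tool axes (cols) [[-0.0, 0.87, -0.49], [0.0, -0.49, -0.87], [-1.0, -0.01, -0.0]]
```

Request:
move_arm:
  increments:
    - [[14,1.1,3.5,0,-0.002,0.005,0],[11,0,0,0,0,0,0],[2,0,0,0,0,0,0]]

```text
time: 12.82
position: [0.5197, 0.2818, 0.3525]
tcp_rot: [-0.945, 1.57, -3.03]
ft_force: [-0.9, 0.9, -0.1]
finger_gap: 0.255
```

```bash
python3 f.py L
```

```text
t 12.82 face mm [519.5 281.8 116.6] F [-0.9  0.9 -0.1] axis [-0.001 -0.   ] dq 0.037
t 12.82 pos [519.7 281.8 352.5] yaw_y -29.42 F [-0.9  0.9 -0.1] gap 0.255 j6 0.93
shift mm tool [-0.  -0.6 -2.2] rot [-0.004  0.001  0.001]
tool axes (cols) [[-0.0, 0.87, -0.49], [-0.0, -0.49, -0.87], [-1.0, -0.0, 0.0]]
```

Request:
move_arm:
  increments:
    - [[2,0,0,0,0,0,0],[2,0,0,0,0,0,0]]

```text
time: 13.08
position: [0.5197, 0.2817, 0.3492]
tcp_rot: [-2.341, 1.57, 1.858]
ft_force: [-2.6, 0.6, 3.3]
finger_gap: 0.258
```

Request:
move_arm:
  increments:
    - [[2,0,0,0,0,0,0],[2,0,0,0,0,0,0]]

```text
time: 13.32
position: [0.5197, 0.2819, 0.3457]
tcp_rot: [-2.898, 1.569, 1.3]
ft_force: [-3.1, 0.1, 2.8]
finger_gap: 0.258
```

Request:
move_arm:
  increments:
    - [[2,0,0,0,0,0,0],[2,0,0,0,0,0,0]]

```text
time: 13.58
position: [0.5198, 0.2821, 0.3419]
tcp_rot: [-3.12, 1.568, 1.078]
ft_force: [-1.9, 2.1, 4.8]
finger_gap: 0.256
```

```bash
python3 f.py R
```

```text
t 13.57 face mm [520.  282.6 106. ] F [-1.9  2.1  4.8] axis [0.001 0.002] dq 0.036
t 13.57 pos [519.8 282.1 341.9] yaw_y -29.44 F [-1.9  2.1  4.8] gap 0.256 j6 0.93
shift mm tool [ -0.4  26.4 151.1] rot [-0.004 -0.002  0.   ]
tool axes (cols) [[0.0, 0.87, -0.49], [0.0, -0.49, -0.87], [-1.0, -0.0, -0.0]]
```

Request:
move_arm:
  increments:
    - [[2,0,0,0,0,0,0],[2,0,0,0,0,0,0]]

```text
time: 13.82
position: [0.5198, 0.2823, 0.3379]
tcp_rot: [3.139, 1.568, 1.054]
ft_force: [-2.2, 2.9, 4.4]
finger_gap: 0.255
```

```bash
python3 f.py R
```

```text
t 13.82 face mm [520.2 283.  102. ] F [-2.2  2.9  4.4] axis [0.002 0.003] dq 0.038
t 13.82 pos [519.8 282.3 337.9] yaw_y -29.45 F [-2.2  2.9  4.4] gap 0.255 j6 0.93
shift mm tool [ -0.5  26.5 151.3] rot [-0.004 -0.003 -0.   ]
tool axes (cols) [[0.0, 0.87, -0.49], [0.0, -0.49, -0.87], [-1.0, 0.0, -0.0]]
```

Now the other ear.

Request:
move_arm:
  increments:
    - [[-20,0,-3,0,0,0,0],[-22,0,0,0,-0.003,0,0],[0,9,50,0,0,0,0],[0,9,50,0,0,0,0],[0,9,50,0,0,0,0],[0,0,0,0,0,0,0],[0,0,0,0,0,0,0]]

```text
time: 14.7
position: [0.4698, 0.1359, 0.3766]
tcp_rot: [0.146, 1.564, -1.937]
ft_force: [0.5, 0.0, -2.2]
finger_gap: 0.258
```

```bash
python3 f.py R
```

```text
t 14.70 face mm [469.3 134.5 140.7] F [ 0.5  0.  -2.2] axis [-0.002 -0.006] dq 0.017
t 14.70 pos [469.8 135.9 376.6] yaw_y -29.36 F [ 0.5  0.  -2.2] gap 0.258 j6 0.70
shift mm tool [-0.  -1.9 -0.8] rot [-0.003  0.006 -0.001]
tool axes (cols) [[-0.0, 0.87, -0.49], [-0.01, -0.49, -0.87], [-1.0, 0.0, 0.01]]
```

Request:
move_arm:
  increments:
    - [[13,-1.5,0,0,0.006,0,0],[12,0,0,0,0,0,0],[2,0,0,0,0,0,0]]

```text
time: 15.08
position: [0.4689, 0.1381, 0.3469]
tcp_rot: [0.807, 1.57, -1.274]
ft_force: [-1.5, -2.1, 4.0]
finger_gap: 0.256
```

```bash
python3 f.py R
```

```text
t 15.07 face mm [468.9 137.8 111. ] F [-1.5 -2.1  4. ] axis [ 0.    -0.001] dq 0.028
t 15.07 pos [468.9 138.1 346.9] yaw_y -29.22 F [-1.5 -2.1  4. ] gap 0.256 j6 0.70
shift mm tool [ 0.  -0.1  0.7] rot [-0.     0.001 -0.001]
tool axes (cols) [[0.0, 0.87, -0.49], [-0.0, -0.49, -0.87], [-1.0, 0.0, 0.0]]
```

Request:
move_arm:
  increments:
    - [[2,0,0,0,0,0,0],[2,0,0,0,0,0,0]]

```text
time: 15.32
position: [0.469, 0.1382, 0.3428]
tcp_rot: [0.478, 1.569, -1.602]
ft_force: [-1.5, -2.9, 1.7]
finger_gap: 0.259
```

Request:
move_arm:
  increments:
    - [[1.5,0,0,0,0,0,0],[1.5,0,0,0,0,0,0]]

```text
time: 15.58
position: [0.469, 0.1381, 0.34]
tcp_rot: [0.607, 1.569, -1.473]
ft_force: [-0.4, -3.5, 3.2]
finger_gap: 0.253
```

Request:
move_arm:
  increments:
    - [[1.5,0,0,0,0,0,0],[1.5,0,0,0,0,0,0]]

```text
time: 15.82
position: [0.469, 0.138, 0.337]
tcp_rot: [0.733, 1.569, -1.347]
ft_force: [-1.7, -3.1, 5.3]
finger_gap: 0.259
```

```bash
python3 f.py L
```

```text
t 15.82 face mm [469.1 137.5 101.1] F [-1.7 -3.1  5.3] axis [ 0.    -0.002] dq 0.028
t 15.82 pos [469. 138. 337.] yaw_y -29.18 F [-1.7 -3.1  5.3] gap 0.259 j6 0.70
shift mm tool [  -0.3  -26.5 -152.4] rot [ 0.     0.002 -0.001]
tool axes (cols) [[0.0, 0.87, -0.49], [-0.0, -0.49, -0.87], [-1.0, 0.0, 0.0]]
```

Request:
move_arm:
  increments:
    - [[1.5,0,0,0,0,0,0],[1.5,0,0,0,0,0,0]]

```text
time: 16.08
position: [0.469, 0.138, 0.3347]
tcp_rot: [0.88, 1.569, -1.2]
ft_force: [-5.5, -4.8, 13.8]
finger_gap: 0.257
```

Request:
move_arm:
  increments:
    - [[1.5,0,0,0,0,0,0]]

```text
time: 16.2
position: [0.4691, 0.138, 0.334]
tcp_rot: [0.95, 1.569, -1.131]
ft_force: [-7.1, -5.3, 17.3]
finger_gap: 0.26
```

Request:
move_arm:
  increments:
    - [[1.5,0,0,0,0,0,0]]

```text
time: 16.32
position: [0.469, 0.138, 0.3335]
tcp_rot: [1.06, 1.569, -1.02]
ft_force: [-7.6, -5.2, 20.5]
finger_gap: 0.256
```

```bash
python3 f.py L
```

```text
t 16.32 face mm [469.3 137.5  97.6] F [-7.6 -5.2 20.5] axis [ 0.001 -0.002] dq 0.013
t 16.32 pos [469.  138.  333.5] yaw_y -29.18 F [-7.6 -5.2 20.5] gap 0.256 j6 0.70
shift mm tool [  -0.2  -26.5 -152.4] rot [ 0.     0.001 -0.002]
tool axes (cols) [[0.0, 0.87, -0.49], [-0.0, -0.49, -0.87], [-1.0, 0.0, 0.0]]
```

R stopped dead: the force climbed while the face barely moved. I pressed further there than I meant to, about 22 N. I'm backing off now and won't batch presses near the stop again.

Request:
move_arm:
  increments:
    - [[-15,0,0,0,0,0,0],[-25,0,0,0,0,0,0],[0,-9,-49,0,0,0,0],[0,-9,-49,0,0,0,0],[0,-8,-49,0,0,0,0],[0,0,0,0,0,0,0],[0,0,0,0,0,0,0]]

```text
time: 17.2
position: [0.5194, 0.2839, 0.3748]
tcp_rot: [2.868, 1.567, 0.785]
ft_force: [0.1, 0.6, -2.5]
finger_gap: 0.253
```

```bash
python3 f.py L
```

```text
t 17.20 face mm [520.  284.6 138.9] F [ 0.1  0.6 -2.5] axis [0.003 0.003] dq 0.018
t 17.20 pos [519.4 283.9 374.8] yaw_y -29.31 F [ 0.1  0.6 -2.5] gap 0.253 j6 0.93
shift mm tool [ 0.   0.7 -0.5] rot [-0.002 -0.004 -0.001]
tool axes (cols) [[0.0, 0.87, -0.49], [0.0, -0.49, -0.87], [-1.0, 0.0, -0.0]]
```

Request:
move_arm:
  increments:
    - [[15,0,0,0,0,0,0],[14,0,0,0,0,0,0],[1,0,0,0,0,0,0]]

```text
time: 17.58
position: [0.519, 0.2821, 0.3422]
tcp_rot: [-3.136, 1.568, 1.063]
ft_force: [0.5, 0.5, -1.4]
finger_gap: 0.255
```

```bash
python3 f.py L
```

```text
t 17.57 face mm [519.3 282.7 106.3] F [ 0.5  0.5 -1.4] axis [0.001 0.002] dq 0.018
t 17.57 pos [519.  282.1 342.2] yaw_y -29.44 F [ 0.5  0.5 -1.4] gap 0.255 j6 0.93
shift mm tool [ 0.   0.1 -2.2] rot [-0.004 -0.003  0.   ]
tool axes (cols) [[0.0, 0.87, -0.49], [0.0, -0.49, -0.87], [-1.0, -0.0, -0.0]]
```

Request:
move_arm:
  increments:
    - [[1.5,0,0,0,0,0,0],[1.5,0,0,0,0,0,0]]

```text
time: 17.82
position: [0.5191, 0.2818, 0.3393]
tcp_rot: [-3.135, 1.568, 1.063]
ft_force: [-2.2, 0.1, 2.0]
finger_gap: 0.256
```

```bash
python3 f.py L|head -1
```

```text
t 17.82 face mm [519.4 282.3 103.4] F [-2.2  0.1  2. ] axis [0.001 0.002] dq 0.018
```

Request:
move_arm:
  increments:
    - [[1.5,0,0,0,0,0,0],[1.2,0,0,0,0,0,0]]

```text
time: 18.08
position: [0.5191, 0.2818, 0.3375]
tcp_rot: [3.044, 1.567, 0.959]
ft_force: [-3.5, -1.1, 4.0]
finger_gap: 0.254
```

Request:
move_arm:
  increments:
    - [[1.5,0,0,0,0,0,0]]

```text
time: 18.2
position: [0.5191, 0.2818, 0.3364]
tcp_rot: [2.987, 1.567, 0.902]
ft_force: [-3.5, -2.1, 8.1]
finger_gap: 0.255
```

Request:
move_arm:
  increments:
    - [[1,0,0,0,0,0,0]]

```text
time: 18.32
position: [0.5191, 0.2819, 0.336]
tcp_rot: [2.951, 1.567, 0.866]
ft_force: [-3.4, -1.3, 9.5]
finger_gap: 0.254
```

Request:
move_arm:
  increments:
    - [[1,0,0,0,0,0,0]]

```text
time: 18.45
position: [0.5191, 0.2819, 0.3358]
tcp_rot: [2.905, 1.567, 0.821]
ft_force: [-4.7, -0.6, 10.9]
finger_gap: 0.258
```

Request:
move_arm:
  increments:
    - [[0.8,0,0,0,0,0,0]]

```text
time: 18.58
position: [0.519, 0.2819, 0.3358]
tcp_rot: [2.855, 1.567, 0.77]
ft_force: [-4.4, -1.9, 11.7]
finger_gap: 0.258
```

```bash
python3 f.py R; python3 - <<'E'
from h import *
c=cam('scene')
cv2.imwrite('pics/s8c.png',cv2.resize(c['pixels'][80:310,330:580,::-1],None,fx=2.4,fy=2.4,interpolation=2))
E
```

```text
t 18.57 face mm [519.7 282.6  99.9] F [-4.4 -1.9 11.7] axis [0.003 0.003] dq 0.002
t 18.57 pos [519.  281.9 335.8] yaw_y -29.45 F [-4.4 -1.9 11.7] gap 0.258 j6 0.93
shift mm tool [ -0.6  27.  150.6] rot [-0.004 -0.004 -0.001]
tool axes (cols) [[0.0, 0.87, -0.49], [0.0, -0.49, -0.87], [-1.0, 0.0, -0.0]]
```

View pics/s8c.png

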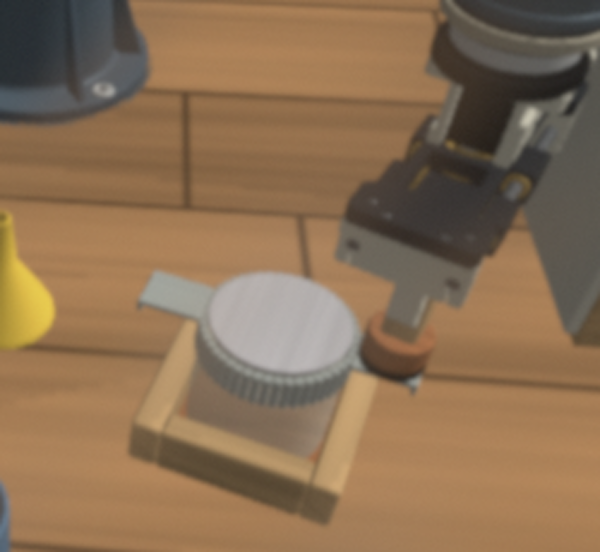

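Both sides now feel home. I'll recheck R gently.

Request:
move_arm:
  increments:
    - [[-15,0,0,0,0,0,0],[-25,0,0,0,-0.004,0,0],[0,9,50,0,0,0,0],[0,9,50,0,0,0,0],[0,9,49,0,0,0,0],[0,0,0,0,0,0,0],[0,0,0,0,0,0,0]]

```text
time: 19.5
position: [0.4685, 0.1355, 0.3797]
tcp_rot: [2.144, 1.563, 0.06]
ft_force: [0.6, -0.7, -1.9]
finger_gap: 0.256
```

```bash
python3 f.py R
```

```text
t 19.50 face mm [470.3 135.6 143.8] F [ 0.6 -0.7 -1.9] axis [0.008 0.   ] dq 0.014
t 19.50 pos [468.5 135.5 379.7] yaw_y -29.39 F [ 0.6 -0.7 -1.9] gap 0.256 j6 0.70
shift mm tool [ 0.  -1.  -1.7] rot [-0.003 -0.004 -0.007]
tool axes (cols) [[0.01, 0.87, -0.49], [0.0, -0.49, -0.87], [-1.0, 0.01, -0.0]]
```

Request:
move_arm:
  increments:
    - [[19,-1,-1,0,-0.004,-0.007,0],[17,0,0,0,0,0,0],[1,0,0,0,0,0,0]]

```text
time: 19.88
position: [0.4686, 0.139, 0.3395]
tcp_rot: [-1.385, 1.569, 2.817]
ft_force: [-0.1, 1.4, -1.5]
finger_gap: 0.258
```

```bash
python3 f.py R|head -1
```

```text
t 19.88 face mm [468.2 139.2 103.6] F [-0.1  1.4 -1.5] axis [-0.002  0.001] dq 0.018
```

Request:
move_arm:
  increments:
    - [[1.5,0,0,0,0,0,0],[1,0,0,0,0,0,0]]

```text
time: 20.12
position: [0.4689, 0.1396, 0.337]
tcp_rot: [-1.097, 1.569, 3.107]
ft_force: [-2.0, -3.2, 4.3]
finger_gap: 0.251
```

Request:
move_arm:
  increments:
    - [[1.3,0,0,0,0,0,0]]

```text
time: 20.25
position: [0.4689, 0.1397, 0.3362]
tcp_rot: [-0.997, 1.569, -3.077]
ft_force: [-3.7, -2.1, 8.3]
finger_gap: 0.257
```

Request:
move_arm:
  increments:
    - [[1,0,0,0,0,0,0]]

```text
time: 20.38
position: [0.4689, 0.1396, 0.3361]
tcp_rot: [-0.956, 1.569, -3.036]
ft_force: [-4.1, -1.5, 9.2]
finger_gap: 0.255
```

Request:
move_arm:
  increments:
    - [[1,0,0,0,0,0,0]]

```text
time: 20.5
position: [0.4688, 0.1397, 0.3359]
tcp_rot: [-0.989, 1.57, -3.069]
ft_force: [-4.8, -2.6, 9.3]
finger_gap: 0.256
```

Request:
move_arm:
  increments:
    - [[1.2,0,0,0,0,0,0]]

```text
time: 20.62
position: [0.4688, 0.1396, 0.3357]
tcp_rot: [-0.998, 1.57, -3.078]
ft_force: [-5.3, -2.3, 11.2]
finger_gap: 0.255
```

R is confirmed dead at about 13 N. Now I'll return the mallet.

Request:
move_arm:
  increments:
    - [[-20,0,0,0,0,0,0],[-45,0,0,0,0,0,0],[-10,20,35,0,0,0,0],[0,5,55,0,0,0,0],[0,5,58,0,0,0,0],[0,30,48,0,0,0,0],[0,30,48,0,0,0,0],[0,0,0,0,0,0,0]]

```text
time: 21.62
position: [0.4271, -0.124, 0.4154]
tcp_rot: [2.065, 1.563, -0.014]
ft_force: [0.9, 1.4, -3.0]
finger_gap: 0.256
```

```bash
python3 f.py P
```

```text
t 21.62 face mm [ 428.9 -124.   179.5] F [ 0.9  1.4 -3. ] axis [ 0.008 -0.   ] dq 0.046
t 21.62 pos [ 427.1 -124.   415.4] yaw_y -29.09 F [ 0.9  1.4 -3. ] gap 0.256 j6 0.12
shift mm tool [  0.8 136.3  36.1] rot [ 0.002 -0.004 -0.007]
tool axes (cols) [[0.01, 0.87, -0.49], [-0.0, -0.49, -0.87], [-1.0, 0.01, -0.0]]
```

Request:
move_arm:
  increments:
    - [[0,45,12,0.002,-0.004,-0.007,0],[0,45,12,0,0,0,0],[0,44,12,0,0,0,0],[0,0,0,0,0,0,0],[0,0,0,0,0,0,0]]

```text
time: 22.25
position: [0.5295, -0.22, 0.4156]
tcp_rot: [-2.842, 1.569, 1.361]
ft_force: [-0.3, 0.0, -2.0]
finger_gap: 0.255
```

```bash
python3 f.py P; python3 - <<'E'
from h import *
cam('wrist','w9.png')
E
```

```text
t 22.25 face mm [ 529.6 -219.6  179.7] F [-0.3  0.  -2. ] axis [0.    0.002] dq 0.014
t 22.25 pos [ 529.5 -220.   415.6] yaw_y -29.14 F [-0.3  0.  -2. ] gap 0.255 j6 0.03
shift mm tool [-0.   0.2  1.9] rot [ 0.001 -0.002  0.001]
tool axes (cols) [[0.0, 0.87, -0.49], [0.0, -0.49, -0.87], [-1.0, -0.0, -0.0]]
```

View pics/w9.png

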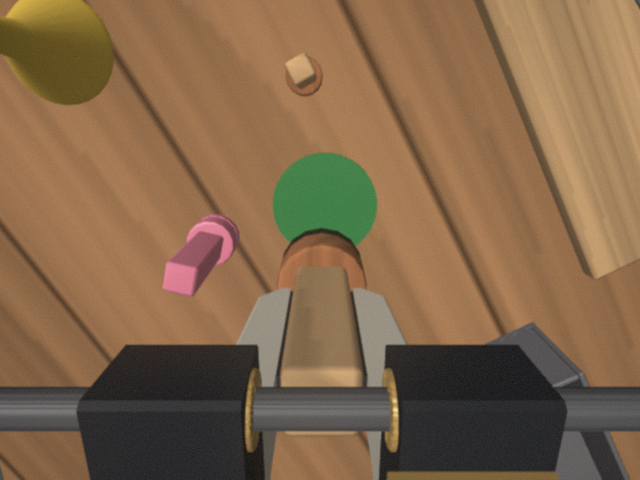

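Request:
move_arm:
  increments:
    - [[40,0,1,0,0,0,0],[40,0,0,0,0,0,0],[40,0,0,0,0,0,0],[25,0,0,0,0,0,0],[0,0,0,0,0,0,0],[0,0,0,0,0,0,0]]

```text
time: 23.05
position: [0.5279, -0.2158, 0.2711]
tcp_rot: [2.061, 1.565, -0.015]
ft_force: [-0.5, 0.3, -1.9]
finger_gap: 0.258
```

```bash
python3 f.py P
```

```text
t 23.05 face mm [ 529.2 -215.8   35.2] F [-0.5  0.3 -1.9] axis [ 0.005 -0.   ] dq 0.009
t 23.05 pos [ 527.9 -215.8  271.1] yaw_y -28.91 F [-0.5  0.3 -1.9] gap 0.258 j6 0.03
shift mm tool [0.  3.6 4.9] rot [ 0.005 -0.003 -0.005]
tool axes (cols) [[0.01, 0.88, -0.48], [-0.0, -0.48, -0.88], [-1.0, 0.0, -0.0]]
```

Request:
move_arm:
  increments:
    - [[8,3.6,5,0.005,-0.003,-0.005,0],[9,0,0,0,0,0,0],[6,0,0,0,0,0,0],[0,0,0,0,0,0,0]]

```text
time: 23.55
position: [0.5291, -0.2224, 0.2489]
tcp_rot: [1.375, 1.568, -0.705]
ft_force: [-0.0, -0.1, -2.5]
finger_gap: 0.254
```

```bash
python3 f.py P
```

```text
t 23.55 face mm [ 529.6 -222.9   13. ] F [-0.  -0.1 -2.5] axis [ 0.002 -0.002] dq 0.004
t 23.55 pos [ 529.1 -222.4  248.9] yaw_y -29.21 F [-0.  -0.1 -2.5] gap 0.254 j6 0.03
shift mm tool [-0.  -0.6 -0.3] rot [-0.     0.001 -0.003]
tool axes (cols) [[0.0, 0.87, -0.49], [-0.0, -0.49, -0.87], [-1.0, 0.0, 0.0]]
```

Request:
move_arm:
  increments:
    - [[4,0,0,0,0.001,-0.003,0],[3,0,0,0,0,0,0],[1.5,0,0,0,0,0,0]]

```text
time: 23.92
position: [0.5292, -0.2224, 0.2401]
tcp_rot: [2.754, 1.57, 0.673]
ft_force: [-0.6, -0.4, -2.3]
finger_gap: 0.254
```

```bash
python3 f.py P
```

```text
t 23.93 face mm [ 529.3 -222.3    4.2] F [-0.6 -0.4 -2.3] axis [0. 0.] dq 0.021
t 23.93 pos [ 529.2 -222.4  240.1] yaw_y -29.21 F [-0.6 -0.4 -2.3] gap 0.254 j6 0.03
shift mm tool [-0.  -0.8 -0.3] rot [-0.    -0.001 -0.   ]
tool axes (cols) [[0.0, 0.87, -0.49], [0.0, -0.49, -0.87], [-1.0, 0.0, -0.0]]
```

Request:
move_arm:
  increments:
    - [[1,0,0,0,0,0,0],[0.5,0,0,0,0,0,0]]

```text
time: 24.18
position: [0.5292, -0.2224, 0.239]
tcp_rot: [2.868, 1.57, 0.787]
ft_force: [-2.7, 0.4, 4.2]
finger_gap: 0.258
```

Contact with the pad is made, at about 6 N, so I'll ease off slightly and open.

Request:
move_arm:
  increments:
    - [[-0.6,0,0,0,0,0,0],[0,0,0,0,0,0,0.35],[0,0,0,0,0,0,0.5],[0,0,0,0,0,0,0.6],[0,0,0,0,0,0,0.6]]

```text
time: 24.8
position: [0.5295, -0.2226, 0.2399]
tcp_rot: [1.89, 1.569, -0.191]
ft_force: [0.7, -0.2, -0.2]
finger_gap: 0.588
```

```bash
python3 f.py P; python3 - <<'E'
from h import *
cam('wrist','w10.png')
E
```

```text
t 24.80 face mm [ 529.9 -222.6    4.1] F [ 0.7 -0.2 -0.2] axis [ 0.002 -0.   ] dq 0.001
t 24.80 pos [ 529.5 -222.6  239.9] yaw_y -29.21 F [ 0.7 -0.2 -0.2] gap 0.588 j6 0.03
shift mm tool [-0.  -1.1 -0.3] rot [-0.    -0.001 -0.002]
tool axes (cols) [[0.0, 0.87, -0.49], [-0.0, -0.49, -0.87], [-1.0, 0.0, -0.0]]
```

View pics/w10.png

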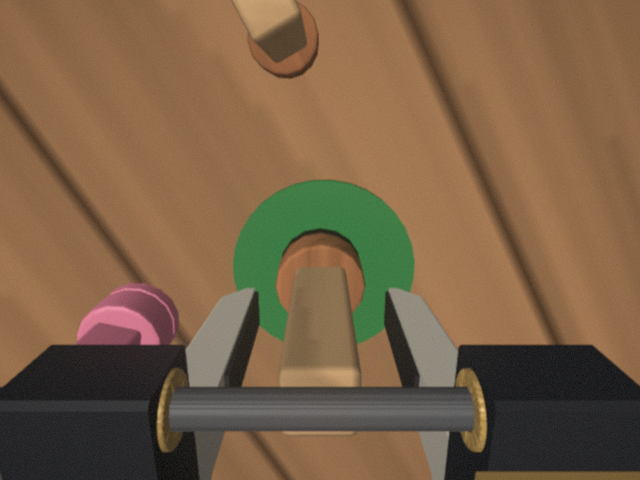

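The mallet stands free between the fingers, centred at about (320,270) on the pad. I'll rise straight up slowly.

Request:
move_arm:
  increments:
    - [[-15,0,0,0,0,0,0.6],[-30,0,0,0,0,0,0.6],[-35,0,0,0,0,0,0.6],[-45,0,0,0,0,0,0.6],[-50,0,0,0,0,0,0.6],[0,20,50,0,0,0,0.6],[0,20,50,0,0,0,0.6],[0,0,0,0,0,0,0.6]]

```text
time: 25.85
position: [0.5142, -0.331, 0.4298]
tcp_rot: [1.521, 1.562, -0.558]
ft_force: [0.0, 1.1, -0.5]
finger_gap: 0.6
```

```bash
python3 - <<'E'
from h import *
c=cam('scene','s11.png');t=cam('top','t11.png');print(r.read_state()['position'])
cv2.imwrite('pics/c11.png',cv2.hconcat([cv2.resize(c['pixels'][130:310,370:530,::-1],(480,540),interpolation=2),cv2.resize(t['pixels'][225:345,145:285,::-1],(300,540))]))
f=cv2.resize(c['pixels'][170:310,380:530,::-1],None,fx=4,fy=4,interpolation=2);cv2.imwrite('pics/c11b.png',f)
E
```

```text
[ 0.51484652 -0.32854725  0.42937349]
```

View pics/s11.png

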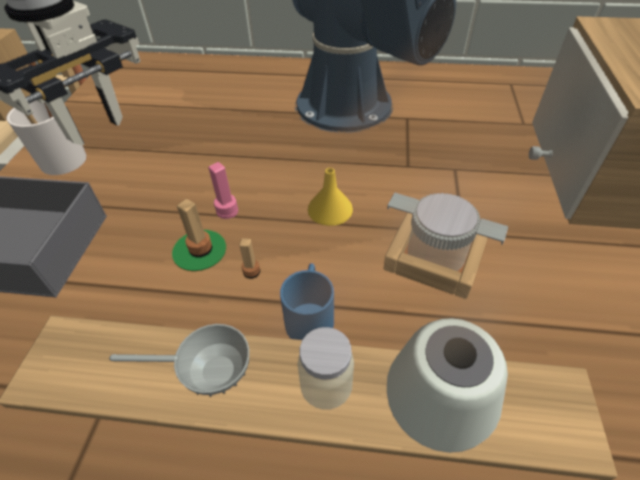

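View pics/c11b.png

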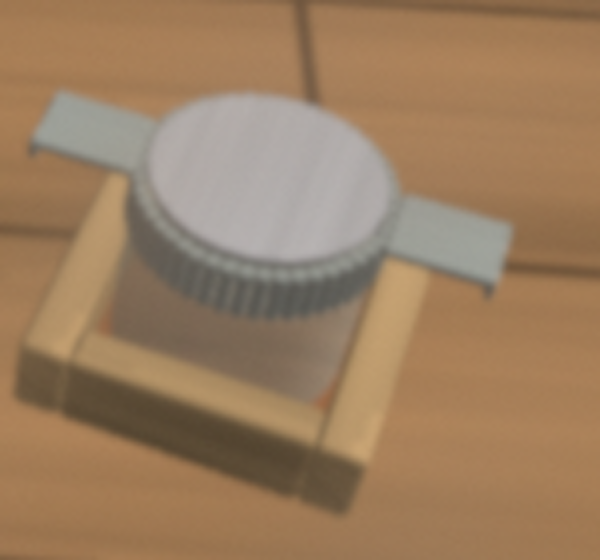

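View pics/t11.png

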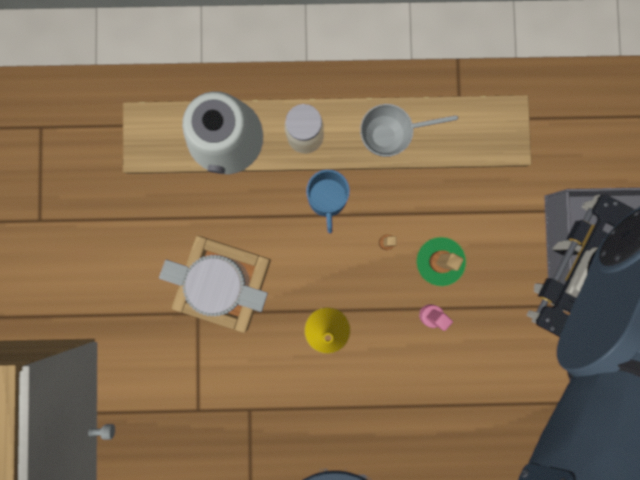

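The mallet stands upright on its pad at (198,230). The ring is down level at (446,220) with the disc exposed above it, and everything else is in place.

```bash
python3 -c "
from rig import r
s=r.read_state();print(s['time'],s['ft_force'],abs(s['dq']).max());print(r.job_done())"
```

```text
25.95 [ 1.23497608  0.13256025 -0.08927103] 0.025881066251102623
the job is handed in; nothing more can be done
None
```

I tapped the ring down off its base until both sides stopped on the jar's shoulder. Then I stood the mallet upright on its green pad, let go and handed the job in at about 26 s.

- **Mallet:** I used the large wooden one that stood on the pad, not the pink one or the small wooden one.
- **Tapping:** I pressed the two ears down in short strokes, alternating: +y, -y, +y, -y, +y. Each stroke sank at about 5 to 7 N measured, a little under the 7 to 9 N given. By my estimate from the face heights, the ring was never more than about 0.08 rad crooked.
- **Both sides home:** The +y side stopped dead at about 13–14 N. I rechecked the -y side afterwards and it held at about 13 N. Both ears now stand at about 102 mm.
- **Pressed too hard once:** When the -y side first bottomed out, I had queued two extra small presses. The force reached about 22 N vertical (about 24 N in all), just under the 25 N dent limit and more than the light press you asked for. I backed off at once, and no dent shows in the pictures.
- **Last checks:** The pictures show the ring level with the base disc free, the mallet upright on the pad and the other things where they were. The gripper was clear of everything, with the wrist force near zero.

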